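# Set up the painting demo: pack the caddy, then hold the crimson tube ready over the bowl

### The job

Get the painting demo ready: stand the pot of blue gouache and the white applicator bottle upright on the floor of the wooden caddy, in one row with the red pot that is already there, and let go of them. Then draw the crimson tube straight up out of its stand, and finish holding it in the gripper, slanted at about 45 degrees with its cap low, over the middle of the mixing bowl and a few centimetres clear above the rim, ready to squeeze; do not put it down. Leave the bowl and the other tube where they are.

Things in the scene. Friction and masses are not known exactly. Their poses are not given: they have to be found in the camera images.
- caddy: open wooden caddy, fixed, outside 158 (x) x 64 (y) x 24 mm high, walls and floor 6 mm thick, so inside 146 x 52 x 18 mm deep; origin under its centre on the worktop; its x axis runs along the row of three places, the red pot stands at its -x end and the middle and the +x end are free
- caddy_in (a point): centre of the caddy's inner floor, 6 mm above the worktop, same axes as the caddy
- red_pot: screw-lid gouache pot with a red band, already standing in the -x end of the caddy: 46 mm diameter (body 44), 46 mm high, the white lid takes up the top 12 mm; origin at the centre of its underside, z up; it shall stay standing in the caddy, and may be nudged
- blue_pot: screw-lid gouache pot with a blue band, loose on the worktop: 46 mm diameter (body 44), 46 mm high, the white lid takes up the top 12 mm, 75 g; origin at the centre of its underside, z up
- applicator: white applicator bottle with a black pointed nozzle, loose on the worktop: round body 42 mm diameter up to 85 mm, nozzle 24 mm wide at its foot up to 117 mm, 90 g; origin at the centre of its underside, z up; grasp round the body
- tube_stand: white block, fixed, 74 (x) x 148 (y) x 42 mm high, with two rectangular pockets 45 (x) x 57 (y) mm, 34 mm deep (pocket floor 8 mm above the worktop), centred at y = +36 and y = -36 mm; a tube stands in each; origin under its centre
- crimson_tube: crimson paint tube on its cap in either pocket: 138 mm tall; round white cap 29 mm wide, lowest 20 mm; body 50 mm wide along y, along x 39 mm at the shoulder thinning evenly to the flat crimp on top; 85 g. Origin at the cap's end (lowest point), z from cap to crimp; x, the thin way, within 0.1 rad of the stand's x axis. Grasp across x about 90 mm above the origin
- blue_tube: blue paint tube, same form and size as the crimson one (136 mm tall), standing in the other pocket; leave it there
- mixing_bowl: speckled round bowl, loose, 75 mm across the rim, 42 mm high; origin at the centre of its underside
Mind the look-alikes: they are no part of the job. Leave any green or turquoise look-alike of the red_pot alone.

How it is judged:
By the outcome, as a careful person would: the job done as asked, in the order asked, and still so for the second after the job is handed in, while the arm keeps its last pose, push and grip.
It also fails if it takes over 51 s, if anything falls off the work surface, if the arm or the gripper's body presses on something with over 40 N, if the wrist force passes 120 N, or if a joint passes its speed limit or range.

### The arm

A 7-joint arm with a two-finger parallel gripper is mounted at the origin on a cart in front of the work surface, level with it; the furniture and walls round the work are solid. World frame = base frame: x ahead of the robot, y to its left, z up, the work surface at z = 0. Lengths are in mm, angles in rad, forces in N, time in s.
With the tool pointing down it reaches from about 400 to 850 mm from the base axis. Payload 6.9 kg.
Tool frame: the origin (TCP) lies at the very end of the fingers, on their centre line; the grasp point (between the pads) lies 19 mm behind it (ctrl.grip_point_offset is the distance from the TCP to the grasp point, in mm); z points along the fingers, y is the line along which they close (so a half turn about z gives the same grasp; the last joint's range is limited). The gripper opens to 85 mm and grips with 20 to 120 N. Pads are 22 mm wide; open, the fingers measure 114 mm over their backs; the gripper's body (76 mm by 85 mm) begins 54 mm behind the grasp point. The pads swing forward as they close: fully open they stand 13 mm farther back than shut.
Start: joints at [-1.204, 0.507, -0.238, 1.5, 0.126, 1.149, -0.155], TCP at [161.178, 603.849, 231.275] pointing down, gripper open.
Joint ranges: [-3.08, 3.08], [-0.24, 2.05], [-1.43, 1.35], [0, 2.5], [-1.52, 4.66], [0.17, 1.96], [-2.89, 2.89]. Speed limits (rad/s): [2.39, 2.39, 3.14, 3.14, 3.14, 3.14, 3.14].

### API

Orientations are given as a unit quaternion [x, y, z, w].
In Python, from rig import readout, imaging, ctrl gives the robot as it stands. The module is installed in compiled form; this text tells all that it offers.
- The arm moves only by the tool move_arm, never from a script. Its argument "deltas" is one flat list of numbers, 6 for each row, row after row: the shift along the tool's x, y, z in mm, then the turn, a rotation vector about the tool's x, y, z in degrees. A call has 1 to 12 rows; each row shifts and turns the commanded pose from where the row before left it, along the tool's axes as they then stand; what a row does not reach is not made up. A row lasts 1/8 s, in which the tool goes at most 62.5 mm and 10.7 degrees, less where a joint would pass 70% of its speed; a pose out of reach is approached as far as the arm can. A call with a gripper value outside its range is refused whole. "jaw" is the closure, from 0 (fully open) to 1 (shut), set as the call begins (left out, the last holds). The fingers move at their own pace and stop on an object; the grip force is fixed at half the most. Time passes only in rows, so rows that do not move let the fingers close. It gives the time, the measured TCP pose, the force, the opening and the grip force at its end, in the units of the state.
- readout.state(): the state, without advancing time (a new reading comes with each control period).
- imaging.camera(name): name is "side" or "top"; returns (picture, depth): 420x560x3 uint8, blue, green, red; 420x560 float32, mm along the optical axis (not along the pixel's ray), 0 where there is no reading.
- imaging.camera_model(name): a dict with "fx", "fy", "cx", "cy" (pixels), "view" (4x4, takes a point from world to camera coordinates). Camera axes: x right, y up, looking along -z (the intrinsics and any distortion apply to the point x, -y, -z); pixel columns grow to the right and rows downward; lengths in mm; the calibration is good to about 2 mm. A picture is of the moment at which its call begins. camera_model takes no time and is no camera call.
- ctrl.sign_off(): hands the job in; it is judged then, once.
The state is a dict: "time_s": time; "joint_pos": joint angles; "joint_vel": joint speeds; "joint_torque": joint torques, N m; "tcp_pos": TCP position; "ee_rot": TCP orientation; "force": force on the tool from outside, world axes, zero at the start; "ft_torque": the same for the moment, N m; "width": finger opening in mm; "grip_force": force on a finger pad.
Only numpy, scipy, OpenCV 4.12 (cv2) and the standard library are available. Lean on these libraries where they do the work, as an engineer would, in place of code of your own. Each camera call takes 0.05 s, during which the arm holds its last target. There are 200 camera calls.

## Working session

There is one attempt and no reset: what is moved stays moved. The work goes in short steps, Python scripts to look and compute and a tool call to move; the robot and the scene stay as the last step left them, time stands still between calls to the robot, and variables do not carry over. Pictures are saved under pics/ and viewed, at most 10 in all, crops included, and the job is handed in when it is done.

Besides the shell and the picture viewer there is one more tool, called after "Call:" by a JSON object that holds its "op" and its "data", one argument or row to a line. move_arm: Moves the arm, as the interface text tells. Its arguments: {"type":"object","properties":{"deltas":{"type":"array"},"jaw":{"type":"number"}},"required":["deltas"]}

```bash
mkdir -p pics
cat > h.py <<'E'
import numpy as np, cv2
from rig import readout, imaging, ctrl
def grab(n):
    im,d=imaging.camera(n); np.savez(f'{n}.npz',im=im,d=d); return im,d
def cloud(n,d):
    m=imaging.camera_model(n); v,u=np.mgrid[:420,:560]
    P=np.stack([(u-m['cx'])/m['fx']*d,-(v-m['cy'])/m['fy']*d,-d,np.ones_like(d)],-1)
    W=P@np.linalg.inv(np.array(m['view'])).T
    W=W[...,:3]; W[d==0]=np.nan; return W
E
python3 - <<'E'
from h import *
for n in('top','side'):
    im,d=grab(n); cv2.imwrite(f'pics/{n}0.png',im)
    m=imaging.camera_model(n); print({k:np.round(v,3).tolist() for k,v in m.items() if k!='n'})
print(readout.state())
E
```

```text
{'fx': 444.741, 'fy': 444.741, 'cx': 280.96, 'cy': 208.152, 'view': [[-0.0, -1.0, -0.018, 191.29], [0.998, -0.002, 0.066, -539.682], [-0.066, -0.018, 0.998, -1058.86], [0.0, 0.0, 0.0, 1.0]]}
{'fx': 514.801, 'fy': 514.801, 'cx': 284.245, 'cy': 201.126, 'view': [[-0.999, -0.042, 0.014, 532.939], [0.038, -0.633, 0.774, 40.852], [-0.023, 0.773, 0.634, -1346.12], [0.0, 0.0, 0.0, 1.0]]}
{'time_s': 0.1, 'joint_pos': array([-1.20451318,  0.50826161, -0.23749782,  1.50101977,  0.12570663,
        1.14888044, -0.15477741]), 'joint_vel': array([-0.00010691, -0.00278924,  0.00159329, -0.00225753,  0.00143521,
        0.00062876, -0.00054925]), 'joint_torque': array([-3.36709432e-03, -6.21833253e+01, -2.19385028e+00, -2.50199318e+01,
        1.26095465e-02,  7.90262595e-03,  2.09356500e-06]), 'tcp_pos': array([161.12538708, 603.4221186 , 230.5150725 ]), 'ee_rot': array([ 1.30019339e-01,  9.91511142e-01, -7.87191030e-04, -7.99428182e-05]), 'force': array([ 0.01612654, -0.18819688, -0.22645079]), 'ft_torque': array([-0.02366849,  0.00822346, -0.02820866]), 'grip_force': 0.0, 'width': 85.34182160217077}
```

View pics/top0.png

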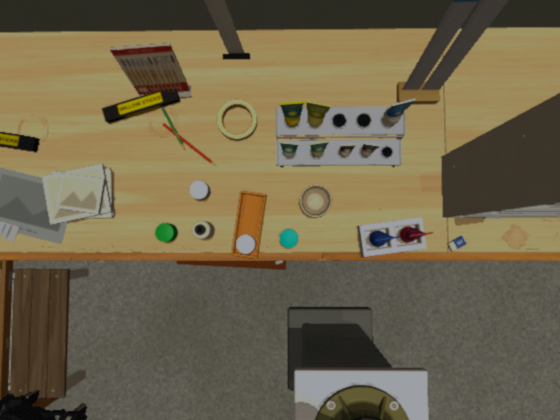

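View pics/side0.png

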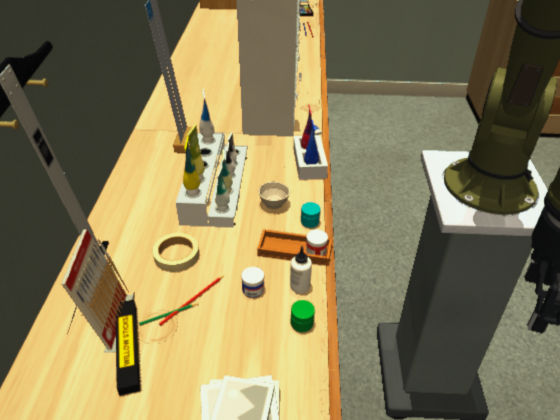

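```bash
cat > m.py <<'E'
from h import *
import sys
W={};IM={}
for n in('top','side'):
    z=np.load(n+'.npz'); W[n]=cloud(n,z['d']); IM[n]=z['im']
A=np.concatenate([W[n].reshape(-1,3) for n in W]); A=A[~np.isnan(A[:,0])]
T=W['top']
E
python3 - <<'E'
from m import *
t=IM['top'];s=IM['side']
a=cv2.resize(t[160:265,150:350],(800,420),interpolation=cv2.INTER_CUBIC)
cv2.imwrite('pics/c1.png',a)
b=cv2.resize(s[100:340,225:345],(300,600),interpolation=cv2.INTER_CUBIC)
c=cv2.resize(t[210:262,350:470],(480,208),interpolation=cv2.INTER_CUBIC)
q=np.zeros((600,800,3),np.uint8); q[:,:300]=b; q[:208,310:790]=c
cv2.imwrite('pics/c2.png',q)
for nm,u,v in [('blue?',199,190),('appl',202,230),('red',245,244),('green',165,233),('turq',288,239),('bowl',315,201),('table',220,190),('stand',394,252),('shelf',500,150),('shelfL',445,200),('post',425,60),('rack',270,122)]:
    print(nm,np.round(T[v,u],0))
# top-height map regions
def circ(c,r,z0,z1):
    m=(np.hypot(T[...,0]-c[0],T[...,1]-c[1])<r)&(T[...,2]>z0)&(T[...,2]<z1)
    p=T[m]; (x,y),R=cv2.minEnclosingCircle(p[:,:2].astype(np.float32)); return np.round([x,y,R,*p.mean(0),len(p)],1)
for nm,u,v,z0,z1 in [('blue',199,190,40,52),('red',245,244,46,60),('bowl',315,201,34,48),('appl',202,230,75,95),('appltip',202,230,100,125),('turq',288,239,38,52)]:
    print(nm,circ(T[v,u],50,z0,z1))
E
```

```text
blue? [582. 386.  45.]
appl [486. 369.  88.]
red [454. 274.  54.]
green [480. 466.  43.]
turq [465. 174.  46.]
bowl [558. 108.   8.]
table [586. 342.   4.]
stand [435. -75.  42.]
shelf [ 624. -204.  307.]
shelfL [ 558. -203.   26.]
post [ 843. -116.  174.]
rack [757. 218.   1.]
blue [582.5 388.6  22.8 582.2 388.3  45.1 281. ]
red [453.3 275.5  22.8 453.5 275.1  51.1 294. ]
bowl [556.6 109.2  38.8 558.6 108.   39.8 186. ]
appl [487.6 375.4  19.3 487.2 373.9  82.9 167. ]
appltip [486.8 375.    3.9 486.9 374.4 109.2  13. ]
turq [467.7 173.7  22.3 467.5 173.8  45.2 288. ]
```

View pics/c1.png

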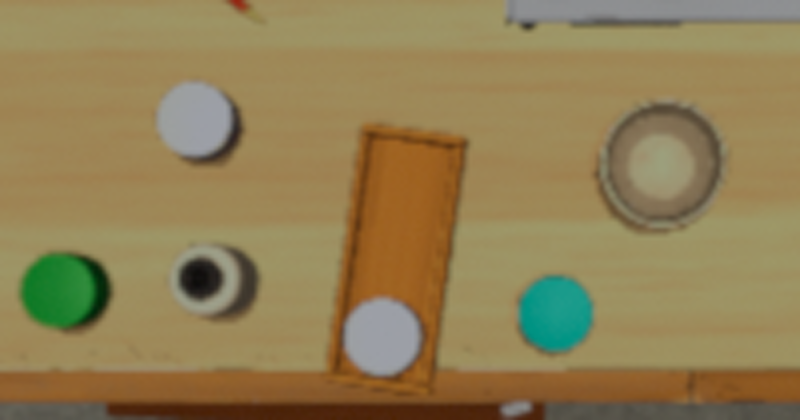

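View pics/c2.png

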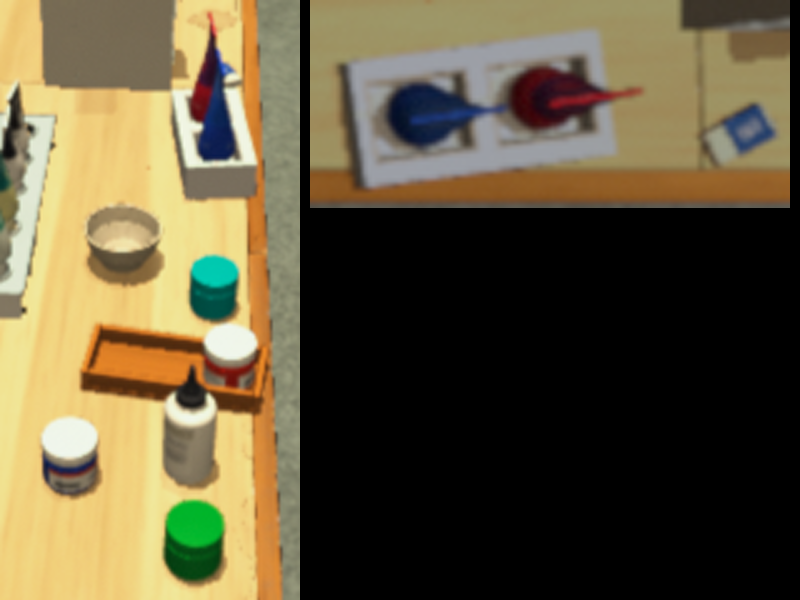

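Run:
```python
from m import *
for n in W:
    P=W[n]; P=P[~np.isnan(P[...,0])]
    def box(c,r,z0,z1,ex=None):
        m=(np.hypot(P[:,0]-c[0],P[:,1]-c[1])<r)&(P[:,2]>z0)&(P[:,2]<z1)
        if ex is not None: m&=np.hypot(P[:,0]-ex[0],P[:,1]-ex[1])>30
        return P[m]
    for nm,c,r,z0,z1,ex in [('caddy',(500,270),95,19,29,(453,275)),('stand',(470,-75),95,37,46,None)]:
        p=box(c,r,z0,z1,ex); print(n,nm,cv2.minAreaRect(p[:,:2].astype(np.float32)),p.mean(0).round(1),len(p))
    for nm,c,r,z0,z1 in [('blue',(582,388),40,38,52),('red',(454,275),35,46,58),('bowl',(557,109),50,36,48),('appl',(487,375),35,50,80)]:
        p=box(c,r,z0,z1); (x,y),R=cv2.minEnclosingCircle(p[:,:2].astype(np.float32)); print(n,nm,np.round([x,y,R,p[:,2].mean()],1))
    for z in range(50,145,10):
        p=box((470,-115),45,z,z+10)
        if len(p)>3: print(n,'tube',z,len(p),p.min(0).round(1),p.max(0).round(1),p.mean(0).round(1))
    p=box((470,-75),110,30,400); print(n, p[:,2].max())
# tall obstacles in the work area
T=A[(A[:,2]>60)&(A[:,0]>350)&(A[:,0]<800)&(A[:,1]>-250)&(A[:,1]<600)]
H,xe,ye=np.histogram2d(T[:,0],T[:,1],bins=[np.arange(350,801,50),np.arange(-250,601,50)])
M=np.zeros(H.shape,int)
for x,y,z in T: 
    i=int((x-350)//50);j=int((y+250)//50); M[i,j]=max(M[i,j],z)
print(M)
```

```text
top caddy ((504.666015625, 297.8982238769531), (118.99484252929688, 157.5353546142578), 81.79351806640625) [507.8 273.7  23.4] 392
top stand ((470.35955810546875, -71.51105499267578), (73.81775665283203, 148.97119140625), 7.535584449768066) [469.7 -69.7  41.5] 1033
top blue [582.5 388.6  22.8  45. ]
top red [453.3 275.5  22.8  51.1]
top bowl [556.6 109.2  38.8  40.4]
top appl [486.9 375.8  21.2  73.2]
top tube 50 24 [ 458.3 -110.6   51.1] [493.1 -88.5  59.8] [475.1 -96.1  55.2]
top tube 60 40 [ 460.7 -116.2   60. ] [493.  -88.1  69.6] [475.5 -97.5  64.9]
top tube 70 38 [ 463.  -118.5   70. ] [490.4 -89.5  79.6] [ 479.2 -100.5   74.6]
top tube 80 26 [ 465.3 -123.6   80.2] [485.7 -90.7  88.7] [ 479.9 -103.8   85.2]
top tube 90 26 [ 465.4 -118.8   90.4] [483.3 -87.7  99.7] [ 477.5 -102.7   95.5]
top tube 100 31 [ 467.6 -122.5  100.1] [480.9 -85.9 109. ] [ 475.5 -104.3  104.4]
top tube 110 29 [ 469.8 -120.7  110.8] [478.6 -85.  119.7] [ 474.2 -103.9  115.4]
top tube 120 10 [ 469.8 -121.3  121.1] [476.3 -85.  124.3] [472.  -97.9 122.9]
top tube 130 4 [ 471.9 -128.1  130. ] [ 476.2 -100.2 
[... 1313 characters left out ...]
 -83.1 148.8] [ 473.3 -105.5  145.9]
side 148.83202552736236
[[  0   0   0   0   0   0   0   0   0   0   0   0   0   0   0   0   0]
 [  0   0   0   0  62   0   0   0   0   0   0   0   0   0   0   0   0]
 [  0   0 149 148 147   0   0   0   0   0   0   0 119   0   0   0   0]
 [478 393   0   0   0   0   0   0   0   0   0   0  78   0   0   0   0]
 [481 395   0   0   0   0   0   0   0   0   0   0   0   0   0   0   0]
 [485 394   0   0   0   0   0   0   0   0   0   0   0   0   0   0   0]
 [485 392   0  76 120 123 141 142 145   0   0   0   0   0   0   0   0]
 [  0   0   0 210 209  77 209 211 211  74   0   0   0   0   0   0   0]
 [  0   0   0 146 138  76  75  76 137  73   0   0   0   0   0   0   0]]
```

Run:
```python
from m import *
for n in W:
    P=W[n]; P=P[~np.isnan(P[...,0])]
    m=(P[:,2]>20)&(P[:,2]<27)&(abs(P[:,0]-508)<95)&(abs(P[:,1]-268)<60)&(np.hypot(P[:,0]-453,P[:,1]-275.5)>26)
    c,s,a=cv2.minAreaRect(P[m][:,:2].astype(np.float32)); print(n,'caddy',np.round(c,1),np.round(s,1),round(a,1))
    q=P[(P[:,2]>140)&(np.hypot(P[:,0]-474,P[:,1]+107)<45)]; v=cv2.fitLine(q[:,:2].astype(np.float32),cv2.DIST_HUBER,0,.01,.01).ravel(); print('crimp',v.round(3),np.degrees(np.arctan2(-v[0],v[1])).round(1))
    s=P[(P[:,2]>60)&(P[:,0]>350)&(P[:,0]<720)&(P[:,1]<-140)]
    if len(s): print('shelf xmin',s[:,0].min(),'ymax',s[:,1].max(),'z',s[:,2].max(), np.percentile(s[:,1],[50,90,99]))
    s=P[(P[:,2]>60)&(P[:,0]>300)&(P[:,0]<640)&(P[:,1]>400)&(P[:,1]<700)]
    print('left',len(s))
th=np.radians(-8.2);R=np.array([[np.cos(th),-np.sin(th)],[np.sin(th),np.cos(th)]])
```

```text
top caddy [500.7 270.7] [ 64.1 157.7] 82.1
crimp [ 1.45000e-01 -9.89000e-01  4.75400e+02 -1.06699e+02] -171.7
shelf xmin 511.8653444327774 ymax -199.0671220878762 z 485.99781691518115 [-202.49607443 -201.57565905 -200.8194499 ]
left 0
side caddy [499.1 270.9] [ 68.4 158.1] 81.8
crimp [ 1.55000e-01 -9.88000e-01  4.73924e+02 -1.10223e+02] -171.1
shelf xmin 508.1963528331982 ymax -193.40264267522093 z 395.52112826530583 [-203.13185784 -199.67244885 -196.70846091]
left 0
```

Call:
{"op": "move_arm", "data": {
  "deltas": [0,0,0,0,0,-6.9,-40.6,-13.9,0,0,0,0,-40.6,-13.9,0,0,0,0,-40.6,-13.9,0,0,0,0,-40.6,-13.9,0,0,0,0,-40.6,-13.9,0,0,0,0,-40.6,-13.9,0,0,0,0,-40.6,-13.9,0,0,0,0,-40.6,-13.9,0,0,0,0,-40.6,-13.9,0,0,0,0,-40.6,-13.9,0,0,0,0,-40.6,-13.9,0,0,0,0],
  "jaw": 0
}}

```text
time_s: 1.6
tcp_pos: [583.0, 389.1, 230.7]
ee_rot: [0.07, 0.998, -0.0, -0.0]
force: [-0.4, 0.7, -0.6]
width: 85.6
grip_force: 0.0
```

```bash
cat > to.py <<'E'
import sys
from h import *
from scipy.spatial.transform import Rotation as Ro
s=readout.state(); R=Ro.from_quat(s['ee_rot']); 
print('t',s['time_s'],'tcp',s['tcp_pos'].round(1),'q',s['joint_pos'].round(2),'w',round(s['width'],1),'F',s['force'].round(1),'grip',round(s['grip_force'],1))
print('R',R.as_matrix().round(3).tolist())
if len(sys.argv)>3:
    d=np.array([float(a) for a in sys.argv[1:4]])-s['tcp_pos']
    print('delta tool',R.inv().apply(d).round(1))
    if len(sys.argv)>4:
        a=np.radians(float(sys.argv[4])); y=np.array([np.cos(a),np.sin(a),0]); z=np.array([0,0,-1.]); x=np.cross(y,z)
        N=Ro.from_matrix(np.stack([x,y,z],1)); print('turn deg',np.degrees((R.inv()*N).as_rotvec()).round(2))
E
python3 to.py 582.2 388.8 21 81.9
```

```text
t 1.6 tcp [583.  389.1 230.7] q [-0.51  0.63 -0.22  1.27  0.13  1.26  0.7 ] w 85.6 F [-0.4  0.7 -0.6] grip 0.0
R [[-0.99, 0.14, -0.001], [0.14, 0.99, -0.001], [0.001, -0.001, -1.0]]
delta tool [ 5.000e-01 -2.000e-01  2.097e+02]
turn deg [-0.04 -0.05  0.06]
```

Call:
{"op": "move_arm", "data": {
  "deltas": [0.5,-0.2,40,0,0,0,0,0,40,0,0,0,0,0,40,0,0,0,0,0,40,0,0,0,0,0,30,0,0,0,0,0,19,0,0,0,0,0,0,0,0,0]
}}

```text
time_s: 2.48
tcp_pos: [580.7, 389.3, 20.7]
ee_rot: [0.07, 0.998, -0.001, -0.001]
force: [-0.4, -0.6, 0.1]
width: 85.3
grip_force: 0.0
```

Call:
{"op": "move_arm", "data": {
  "deltas": [0,0,0,0,0,0,0,0,0,0,0,0,0,0,0,0,0,0,0,0,0,0,0,0,0,0,0,0,0,0,0,0,0,0,0,0,0,0,0,0,0,0,0,0,0,0,0,0],
  "jaw": 1
}}

```text
time_s: 3.48
tcp_pos: [582.2, 390.3, 24.0]
ee_rot: [0.07, 0.998, 0.001, 0.001]
force: [-0.9, -0.6, 6.1]
width: 41.5
grip_force: 60.7
```

```bash
python3 to.py 548 264 75 81.9
```

```text
t 3.475 tcp [582.2 390.3  24. ] q [-0.52  0.81 -0.19  1.5   0.19  0.84  0.65] w 41.5 F [-0.9 -0.6  6.1] grip 60.7
R [[-0.99, 0.14, 0.002], [0.14, 0.99, 0.001], [-0.002, 0.002, -1.0]]
delta tool [  16.1 -129.8  -51.2]
turn deg [0.09 0.11 0.05]
```

Call:
{"op": "move_arm", "data": {
  "deltas": [0,0,-25,0,0,0,0,0,-25,0,0,0,0,0,-20,0,0,0,0,0,0,0,0,0]
}}

```text
time_s: 3.98
tcp_pos: [582.4, 390.6, 94.4]
ee_rot: [0.07, 0.998, 0.001, 0.002]
force: [0.9, -0.2, -0.5]
width: 41.4
grip_force: 61.0
```

```bash
python3 to.py 548 264 93 81.9
python3 - <<'E'
from h import *
im,d=grab('side'); cv2.imwrite('pics/s1.png',cv2.resize(im[200:320,200:360],(800,600)))
E
```

```text
t 3.975 tcp [582.4 390.6  94.4] q [-0.52  0.74 -0.2   1.45  0.17  0.97  0.67] w 41.4 F [ 0.9 -0.2 -0.5] grip 61.0
R [[-0.99, 0.14, 0.003], [0.14, 0.99, 0.002], [-0.003, 0.003, -1.0]]
delta tool [  16.4 -130.1    1. ]
turn deg [0.15 0.17 0.05]
```

View pics/s1.png

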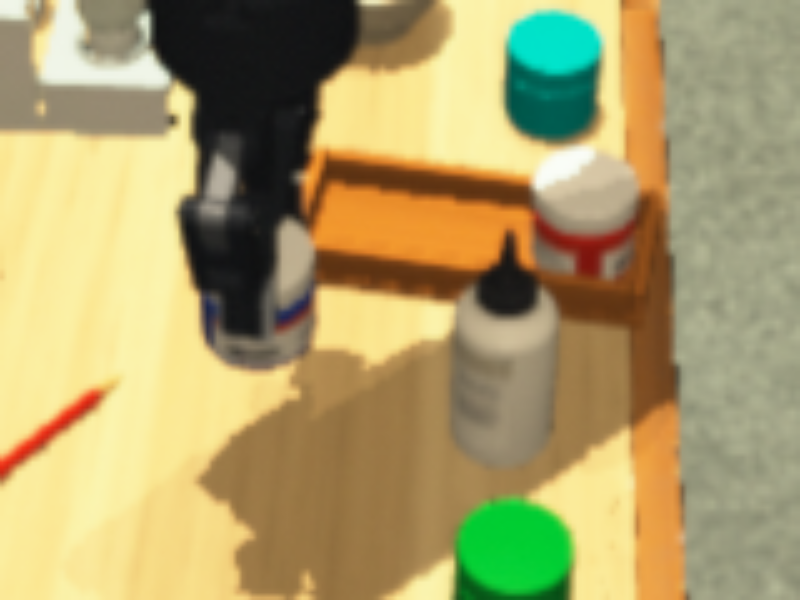

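Call:
{"op": "move_arm", "data": {
  "deltas": [4,-26,0,0,0,0,4,-26,0,0,0,0,4,-26,0,0,0,0,4,-26,0,0,0,0,0.2,-25.6,0,0.1,0.1,0,0,0,15,0,0,0,0,0,15,0,0,0,0,0,10,0,0,0,0,0,0,0,0,0]
}}

```text
time_s: 5.15
tcp_pos: [546.3, 264.2, 50.7]
ee_rot: [0.07, 0.998, -0.001, -0.002]
force: [-0.3, -0.8, -0.1]
width: 41.5
grip_force: 61.0
```

```bash
python3 to.py 548.2 264.5 30 81.9
python3 - <<'E'
from h import *
im,d=grab('side'); a=cv2.resize(im[200:290,230:350],(800,600))
cv2.imwrite('pics/s2.png',a)
E
```

```text
t 5.15 tcp [546.3 264.2  50.7] q [-0.37  0.67 -0.2   1.76  0.19  0.74  0.77] w 41.5 F [-0.3 -0.8 -0.1] grip 61.0
R [[-0.99, 0.139, -0.004], [0.139, 0.99, -0.002], [0.004, -0.003, -1.0]]
delta tool [-1.9  0.6 20.7]
turn deg [-0.16 -0.23  0.12]
```

View pics/s2.png

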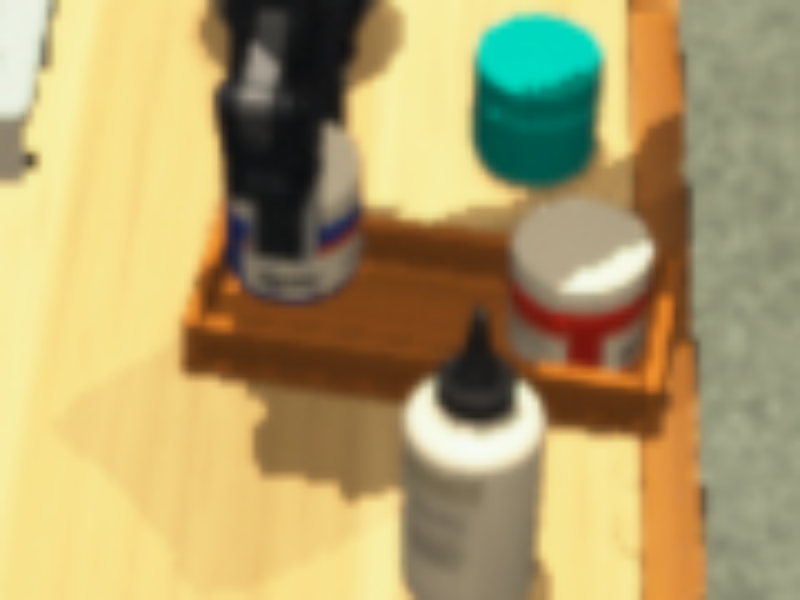

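Call:
{"op": "move_arm", "data": {
  "deltas": [-1,0.3,8,0,0,0,0,0,8,0,0,0,0,0,0,0,0,0,0,0,0,0,0,0]
}}

```text
time_s: 5.7
tcp_pos: [548.2, 263.9, 36.3]
ee_rot: [0.07, 0.998, -0.001, -0.001]
force: [0.1, 0.3, -1.0]
width: 41.6
grip_force: 61.0
```

```bash
python3 to.py 548.2 264.5 30 81.9
```

```text
t 5.7 tcp [548.2 263.9  36.3] q [-0.37  0.69 -0.2   1.77  0.19  0.71  0.76] w 41.6 F [ 0.1  0.3 -1. ] grip 61.0
R [[-0.99, 0.14, -0.002], [0.14, 0.99, -0.001], [0.002, -0.002, -1.0]]
delta tool [0.1 0.6 6.3]
turn deg [-0.1  -0.1   0.06]
```

Call:
{"op": "move_arm", "data": {
  "deltas": [0,0.5,5,0,0,0,0,0,0,0,0,0,0,0,1.5,0,0,0,0,0,0,0,0,0]
}}

```text
time_s: 6.2
tcp_pos: [548.3, 264.4, 30.1]
ee_rot: [0.07, 0.998, -0.001, -0.001]
force: [-0.9, 0.1, 2.0]
width: 41.7
grip_force: 61.3
```

Call:
{"op": "move_arm", "data": {
  "deltas": [0,0,1,0,0,0,0,0,0,0,0,0]
}}

```text
time_s: 6.45
tcp_pos: [548.3, 264.4, 30.0]
ee_rot: [0.07, 0.998, -0.001, -0.001]
force: [-2.5, -1.3, 11.0]
width: 41.8
grip_force: 62.2
```

Call:
{"op": "move_arm", "data": {
  "deltas": [0,0,-0.5,0,0,0,0,0,0,0,0,0,0,0,0,0,0,0,0,0,0,0,0,0,0,0,0,0,0,0],
  "jaw": 0
}}

```text
time_s: 7.08
tcp_pos: [548.3, 264.3, 29.2]
ee_rot: [0.07, 0.998, -0.001, -0.001]
force: [0.6, 0.3, -0.0]
width: 85.3
grip_force: 0.0
```

Call:
{"op": "move_arm", "data": {
  "deltas": [0,0,-15,0,0,0,0,0,-30,0,0,0,0,0,-40,0,0,0,0,0,-40,0,0,0,0,0,-20,0,0,0,0,0,0,0,0,0]
}}

```text
time_s: 7.82
tcp_pos: [549.5, 265.1, 177.0]
ee_rot: [0.07, 0.998, 0.0, 0.001]
force: [-0.5, 0.0, -0.4]
width: 85.7
grip_force: 0.0
```

```bash
python3 to.py 486.9 375.5 50 81.9
```

```text
t 7.825 tcp [549.5 265.1 177. ] q [-0.34  0.53 -0.23  1.62  0.14  1.    0.81] w 85.7 F [-0.5  0.  -0.4] grip 0.0
R [[-0.99, 0.14, 0.002], [0.14, 0.99, 0.001], [-0.002, 0.001, -1.0]]
delta tool [ 77.7 100.5 126.9]
turn deg [0.05 0.11 0.05]
```

Call:
{"op": "move_arm", "data": {
  "deltas": [26,33.5,0,0,0,0,26,33.5,0,0,0,0,25,33.5,0,0,0,0,0,0,20,0,0,0,0,0,0,0,0,0,0,0,0,0,0,0]
}}

```text
time_s: 8.57
tcp_pos: [486.8, 374.0, 154.2]
ee_rot: [0.071, 0.997, -0.001, -0.001]
force: [-1.1, -0.5, 1.2]
width: 85.5
grip_force: 0.0
```

```bash
python3 to.py 486.9 375.5 51 81.9
```

```text
t 8.575 tcp [486.8 374.  154.2] q [-0.55  0.56 -0.23  1.64  0.15  0.97  0.59] w 85.5 F [-1.1 -0.5  1.2] grip 0.0
R [[-0.99, 0.141, -0.002], [0.141, 0.99, -0.002], [0.002, -0.003, -1.0]]
delta tool [-1.000e-01  1.700e+00  1.032e+02]
turn deg [-0.14 -0.11 -0.01]
```

Call:
{"op": "move_arm", "data": {
  "deltas": [0,1.5,30,-0.1,-0.1,0,0,0,30,0,0,0,0,0,30,0,0,0,0,0,12,0,0,0,0,0,0,0,0,0,0,0,0,0,0,0]
}}

```text
time_s: 9.32
tcp_pos: [487.3, 376.7, 53.5]
ee_rot: [0.07, 0.998, 0.001, 0.001]
force: [1.2, 0.3, -0.2]
width: 85.0
grip_force: 0.0
```

Call:
{"op": "move_arm", "data": {
  "deltas": [0,0,0,0,0,0,0,0,0,0,0,0,0,0,0,0,0,0,0,0,0,0,0,0,0,0,0,0,0,0,0,0,0,0,0,0],
  "jaw": 1
}}

```text
time_s: 10.07
tcp_pos: [486.7, 376.3, 53.0]
ee_rot: [0.07, 0.998, 0.0, 0.0]
force: [-0.9, -1.2, 6.3]
width: 40.4
grip_force: 60.0
```

```bash
python3 to.py 500.7 271 90 81.9
```

```text
t 10.075 tcp [486.7 376.3  53. ] q [-0.57  0.68 -0.21  1.74  0.19  0.75  0.55] w 40.4 F [-0.9 -1.2  6.3] grip 60.0
R [[-0.99, 0.14, 0.001], [0.14, 0.99, 0.0], [-0.001, 0.0, -1.0]]
delta tool [ -28.6 -102.3  -37. ]
turn deg [0.03 0.04 0.05]
```

Call:
{"op": "move_arm", "data": {
  "deltas": [0,0,-25,0,0,0,0,0,-25,0,0,0,0,0,-25,0,0,0,-7,-25.5,0,0,0,0,-7,-25.5,0,0,0,0,-7,-25.5,0,0,0,0,-7.5,-25.5,0,0,0,0,0,0,25,0,0,0,0,0,0,0,0,0,0,0,0,0,0,0]
}}

```text
time_s: 11.32
tcp_pos: [500.4, 271.9, 102.7]
ee_rot: [0.07, 0.998, 0.0, -0.0]
force: [0.1, -0.3, -0.4]
width: 40.4
grip_force: 60.6
```

```bash
python3 to.py 500.7 271 60 81.9;python3 - <<'E'
from h import *
im,d=grab('side'); a=cv2.resize(im[200:290,230:350],(800,600))
cv2.imwrite('pics/s3.png',a)
E
```

```text
t 11.325 tcp [500.4 271.9 102.7] q [-0.39  0.56 -0.23  1.82  0.17  0.79  0.72] w 40.4 F [ 0.1 -0.3 -0.4] grip 60.6
R [[-0.99, 0.139, -0.0], [0.139, 0.99, 0.0], [0.0, 0.0, -1.0]]
delta tool [-0.5 -0.9 42.7]
turn deg [ 0.02 -0.    0.1 ]
```

View pics/s3.png

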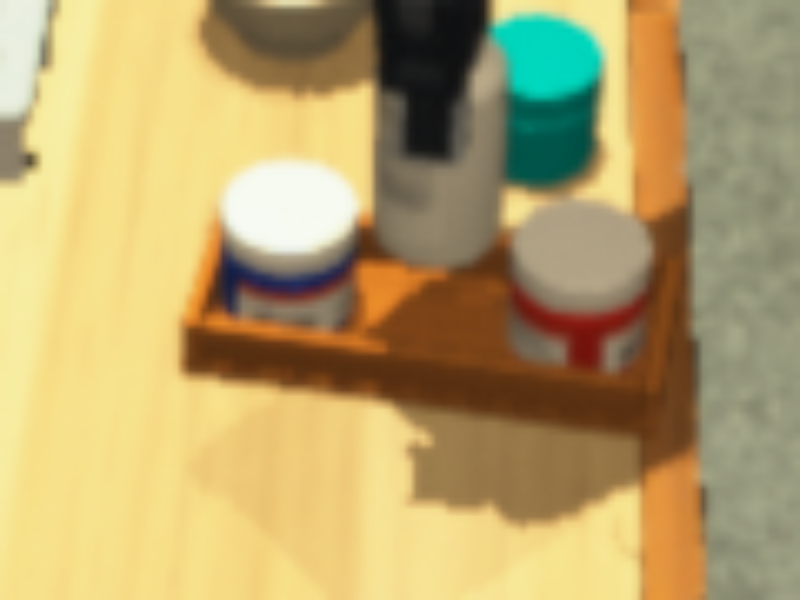

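Call:
{"op": "move_arm", "data": {
  "deltas": [-0.3,-1.3,15,0,0,0,0,0,15,0,0,0,0,0,9,0,0,0,0,0,0,0,0,0,0,0,0,0,0,0]
}}

```text
time_s: 12.0
tcp_pos: [500.7, 270.1, 63.3]
ee_rot: [0.07, 0.998, 0.0, 0.0]
force: [-0.2, -0.1, 0.5]
width: 40.9
grip_force: 60.6
```

Call:
{"op": "move_arm", "data": {
  "deltas": [0,0,3.5,0,0,0,0,0,1,0,0,0,0,0,0,0,0,0]
}}

```text
time_s: 12.38
tcp_pos: [500.7, 269.9, 59.0]
ee_rot: [0.07, 0.998, 0.0, 0.0]
force: [-0.9, -1.1, 2.2]
width: 41.2
grip_force: 60.9
```

Call:
{"op": "move_arm", "data": {
  "deltas": [0,0,0.8,0,0,0,0,0,0,0,0,0]
}}

```text
time_s: 12.62
tcp_pos: [500.8, 269.9, 59.0]
ee_rot: [0.07, 0.998, 0.0, 0.0]
force: [-1.9, -1.9, 9.6]
width: 40.7
grip_force: 61.6
```

Call:
{"op": "move_arm", "data": {
  "deltas": [0,0,-0.4,0,0,0,0,0,0,0,0,0,0,0,0,0,0,0,0,0,0,0,0,0,0,0,0,0,0,0],
  "jaw": 0
}}

```text
time_s: 13.25
tcp_pos: [500.5, 269.9, 58.2]
ee_rot: [0.07, 0.998, -0.0, -0.0]
force: [0.3, 1.1, 0.2]
width: 85.3
grip_force: 0.0
```

Call:
{"op": "move_arm", "data": {
  "deltas": [0,0,-15,0,0,0,0,0,-30,0,0,0,0,0,-40,0,0,0,0,0,-40,0,0,0,0,0,-40,0,0,0,0,0,-35,0,0,0,0,0,0,0,0,0]
}}

```text
time_s: 14.12
tcp_pos: [501.6, 270.8, 262.4]
ee_rot: [0.07, 0.998, 0.002, 0.003]
force: [0.3, -0.0, -0.2]
width: 85.2
grip_force: 0.0
```

```bash
python3 to.py 474.8 -107.5 260 8
python3 - <<'E'
from h import *
im,d=grab('side'); a=cv2.resize(im[200:290,230:350],(800,600))
cv2.imwrite('pics/s4.png',a)
E
```

```text
t 14.125 tcp [501.6 270.8 262.4] q [-0.36  0.4  -0.26  1.6   0.11  1.15  0.78] w 85.2 F [ 0.3 -0.  -0.2] grip 0.0
R [[-0.99, 0.14, 0.006], [0.14, 0.99, 0.003], [-0.005, 0.004, -1.0]]
delta tool [ -26.4 -378.4    1. ]
turn deg [ 0.39  0.11 73.96]
```

View pics/s4.png

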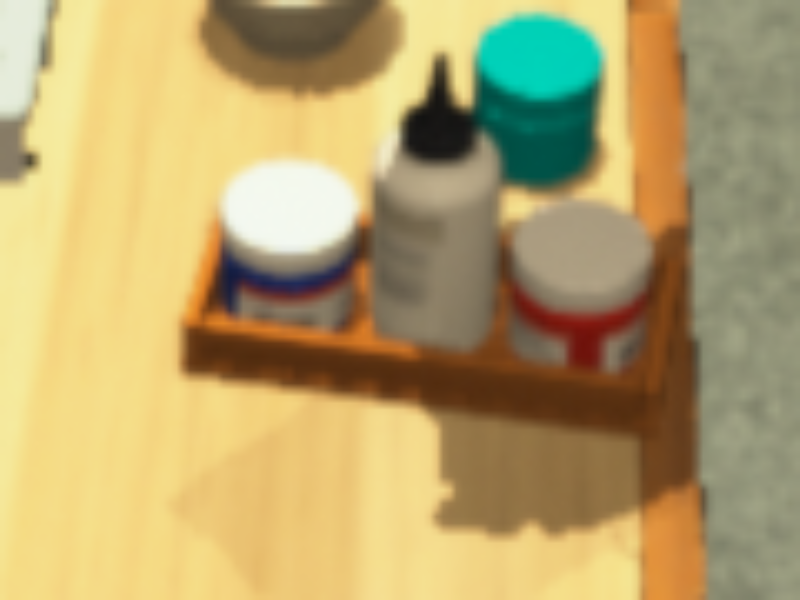

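Call:
{"op": "move_arm", "data": {
  "deltas": [-2.6,-37.8,0,0,0,0,-2.6,-37.8,0,0,0,0,-2.6,-37.8,0,0,0,0,-2.6,-37.8,0,0,0,0,-2.6,-37.8,0,0,0,0,-2.6,-37.8,0,0,0,0,-2.6,-37.8,0,0,0,0,-2.6,-37.8,0,0,0,0,-2.6,-37.8,0,0,0,0,-2.6,-37.8,0,0,0,0]
}}

```text
time_s: 15.42
tcp_pos: [472.4, -109.1, 257.5]
ee_rot: [0.07, 0.998, 0.0, -0.001]
force: [0.1, -0.2, 0.5]
width: 85.2
grip_force: 0.0
```

Call:
{"op": "move_arm", "data": {
  "deltas": [0,0,0,0,0,10.5,0,0,0,0,0,10.5,0,0,0,0,0,10.5,0,0,0,0,0,10.5,0,0,0,0,0,10.5,0,0,0,0,0,10.5,0,0,0,0,0,10.5,0,0,0,0,0,0,0,0,0,0,0,0]
}}

```text
time_s: 16.55
tcp_pos: [473.1, -107.8, 257.9]
ee_rot: [0.651, 0.759, -0.0, -0.0]
force: [-0.5, -0.5, 0.1]
width: 85.1
grip_force: 0.0
```

```bash
python3 to.py 474.8 -107.5 79 8
```

```text
t 16.55 tcp [ 473.1 -107.8  257.9] q [ 0.08  0.27  0.12  1.81 -0.04  1.07  0.37] w 85.1 F [-0.5 -0.5  0.1] grip 0.0
R [[-0.151, 0.989, -0.001], [0.989, 0.151, 0.0], [0.0, -0.001, -1.0]]
delta tool [  0.    2.  178.9]
turn deg [-0.06 -0.02  0.7 ]
```

Call:
{"op": "move_arm", "data": {
  "deltas": [0,2,35,0,0,0.7,0,0,35,0,0,0,0,0,35,0,0,0,0,0,35,0,0,0,0,0,25,0,0,0,0,0,12.5,0,0,0,0,0,0,0,0,0,0,0,0,0,0,0]
}}

```text
time_s: 17.55
tcp_pos: [476.0, -107.9, 81.7]
ee_rot: [0.657, 0.753, 0.0, 0.001]
force: [0.3, -0.9, 0.0]
width: 85.2
grip_force: 0.0
```

```bash
python3 to.py 474.8 -107.5 80 8
python3 - <<'E'
from h import *
im,d=grab('side'); a=cv2.resize(im[80:200,250:370],(600,600))
cv2.imwrite('pics/s5.png',a)
E
```

```text
t 17.55 tcp [ 476.  -107.9   81.7] q [ 0.11  0.49  0.09  2.05 -0.08  0.6   0.39] w 85.2 F [ 0.3 -0.9  0. ] grip 0.0
R [[-0.135, 0.991, 0.001], [0.991, 0.135, -0.0], [-0.0, 0.001, -1.0]]
delta tool [ 0.5 -1.1  1.7]
turn deg [ 0.08  0.02 -0.22]
```

View pics/s5.png

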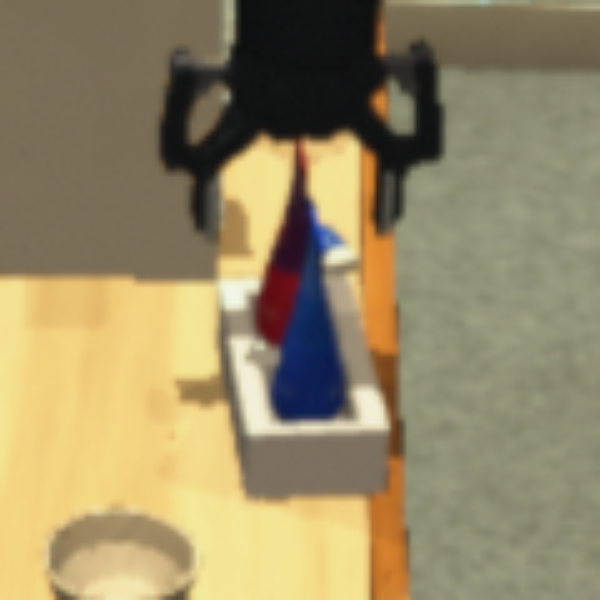

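Call:
{"op": "move_arm", "data": {
  "deltas": [0,-0.8,0.5,0,0,0,0,0,0,0,0,0,0,0,0,0,0,0,0,0,0,0,0,0,0,0,0,0,0,0,0,0,0,0,0,0,0,0,0,0,0,0,0,0,0,0,0,0],
  "jaw": 1
}}

```text
time_s: 18.6
tcp_pos: [474.8, -107.9, 80.7]
ee_rot: [0.658, 0.753, 0.0, 0.0]
force: [-1.2, -0.6, 5.0]
width: 21.9
grip_force: 57.8
```

Call:
{"op": "move_arm", "data": {
  "deltas": [0,0,-10,0,0,0,0,0,-15,0,0,0,0,0,-25,0,0,0,0,0,-25,0,0,0,0,0,-25,0,0,0,0,0,-25,0,0,0,0,0,-25,0,0,0,0,0,-25,0,0,0,0,0,-20,0,0,0,0,0,0,0,0,0]
}}

```text
time_s: 19.85
tcp_pos: [475.1, -107.9, 276.8]
ee_rot: [0.658, 0.753, 0.001, 0.001]
force: [-1.2, -0.5, -0.3]
width: 22.2
grip_force: 58.0
```

```bash
python3 to.py
python3 - <<'E'
from h import *
im,d=grab('side'); cv2.imwrite('pics/s6.png',cv2.resize(im[0:240,220:460],(600,600)))
E
```

```text
t 19.85 tcp [ 475.1 -107.9  276.8] q [ 0.08  0.25  0.13  1.78 -0.04  1.11  0.35] w 22.2 F [-1.2 -0.5 -0.3] grip 58.0
R [[-0.135, 0.991, 0.003], [0.991, 0.135, -0.0], [-0.001, 0.003, -1.0]]
```

View pics/s6.png

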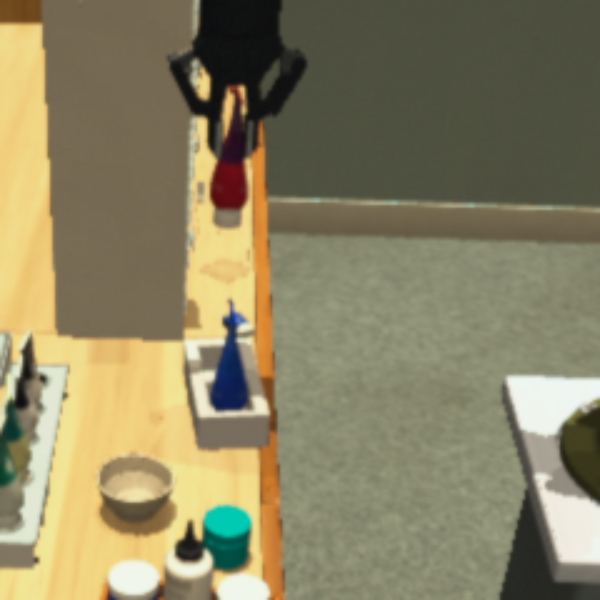

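Call:
{"op": "move_arm", "data": {
  "deltas": [32,13.7,0,0,0,0,32,13.7,0,0,0,0,32,13.7,0,0,0,0,32,13.7,0,0,0,0,32,13.7,0,0,0,0,32,13.7,0,0,0,0,32,13.7,0,0,0,0,32,13.7,0,0,0,0,0,0,0,0,0,0]
}}

```text
time_s: 21.02
tcp_pos: [547.9, 164.0, 273.4]
ee_rot: [0.656, 0.755, -0.001, -0.001]
force: [0.2, -0.6, -1.0]
width: 21.8
grip_force: 57.9
```

Call:
{"op": "move_arm", "data": {
  "deltas": [0,0,0,0,-7.5,0,0,0,0,0,-7.5,0,0,0,0,0,-7.5,0,0,0,0,0,-7.5,0,0,0,0,0,-7.5,0,0,0,0,0,-7.5,0,0,0,0,0,0,0,0,0,0,0,0,0]
}}

```text
time_s: 22.02
tcp_pos: [548.8, 159.4, 275.5]
ee_rot: [0.608, 0.696, -0.252, 0.288]
force: [1.0, -1.2, -1.1]
width: 22.2
grip_force: 58.0
```

```bash
python3 to.py 549 160 139
python3 - <<'E'
from h import *
for n in('top','side'): grab(n)
E
python3 - <<'E'
from m import *
s=readout.state(); from scipy.spatial.transform import Rotation as Ro
R=Ro.from_quat(s['ee_rot'])
for n in W:
    P=W[n]; im=IM[n].astype(int)
    L=R.inv().apply((P.reshape(-1,3)-s['tcp_pos'])).reshape(P.shape)
    m=(np.hypot(L[...,0],L[...,1])<40)&(L[...,2]>0)&(L[...,2]<110)
    q=L[m]; print(n,len(q),np.percentile(q[:,2],[50,95,99,100]) if len(q) else '')
    c=q[q[:,2]>52]; print('cap',len(c),c.min(0).round(1) if len(c) else'',c.max(0).round(1) if len(c) else '')
    p=P[(np.hypot(P[...,0]-556,P[...,1]-109)<50)&(P[...,2]>36)&(P[...,2]<48)]
    (x,y),r=cv2.minEnclosingCircle(p[:,:2].astype(np.float32)); print('bowl',x,y,r)
E
```

```text
t 22.025 tcp [548.8 159.4 275.5] q [-0.82  0.61  0.19  1.49  0.56  1.5  -0.68] w 22.2 F [ 1.  -1.2 -1.1] grip 58.0
R [[-0.094, 0.991, 0.094], [0.702, 0.133, -0.7], [-0.706, -0.0, -0.708]]
delta tool [96.8  0.3 96.2]
top 426 [30.12280886 68.25681184 71.37156038 72.95252583]
cap 89 [-15.4 -15.7  52.1] [ 0.8 13.2 73. ]
bowl 555.8939819335938 108.78691864013672 38.45132064819336
side 131 [23.57040742 64.83136966 70.57193956 71.5596367 ]
cap 12 [ 8.7 -9.3 52.8] [15.9 10.3 71.6]
bowl 553.00146484375 108.38084411621094 41.63220977783203
```

Call:
{"op": "move_arm", "data": {
  "deltas": [16,0,16,0,0,0,16,0,16,0,0,0,16,0,16,0,0,0,16,0,16,0,0,0,16,0,16,0,0,0,16,0,16,0,0,0,0,0,0,0,0,0,0,0,0,0,0,0]
}}

```text
time_s: 23.12
tcp_pos: [549.1, 160.4, 140.4]
ee_rot: [0.608, 0.696, -0.251, 0.288]
force: [-0.3, 0.7, -0.7]
width: 22.1
grip_force: 58.0
```

```bash
python3 to.py 549 160 139
python3 - <<'E'
from h import *
for n in('top','side'): grab(n)
E
python3 - <<'E'
from m import *
s=readout.state(); from scipy.spatial.transform import Rotation as Ro
R=Ro.from_quat(s['ee_rot']); print('cap end',(s['tcp_pos']+73*R.as_matrix()[:,2]).round(1))
for n in W:
    P=W[n]
    L=R.inv().apply((P.reshape(-1,3)-s['tcp_pos'])).reshape(P.shape)
    c=L[(np.hypot(L[...,0],L[...,1])<22)&(L[...,2]>52)&(L[...,2]<85)]; print(n,'cap',len(c),c.min(0).round(1),c.max(0).round(1))
    p=P[(np.hypot(P[...,0]-556,P[...,1]-109)<50)&(P[...,2]>36)&(P[...,2]<48)]
    if len(p): print('bowl',np.round(cv2.minEnclosingCircle(p[:,:2].astype(np.float32))[0],1))
    for nm,cx,cy,z0,z1 in [('blue',548,264,46,56),('red',453,275.5,46,56),('appl',500.7,270,70,90),('bluetube',465,-36,140,150)]:
        q=P[(np.hypot(P[...,0]-cx,P[...,1]-cy)<(27 if nm!='appl' else 24))&(P[...,2]>z0)&(P[...,2]<z1)]
        print(nm,len(q),q.mean(0).round(1) if len(q) else '')
E
```

```text
t 23.125 tcp [549.1 160.4 140.4] q [-0.81  0.76  0.18  1.63  0.57  1.26 -0.84] w 22.1 F [-0.3  0.7 -0.7] grip 58.0
R [[-0.094, 0.991, 0.096], [0.701, 0.134, -0.7], [-0.707, 0.001, -0.707]]
delta tool [ 0.7 -0.1  1.3]
cap end [556.1 109.6  88.9]
top cap 65 [-16.1 -13.9  54.6] [ 0.  13.1 73.5]
bowl [556.6 109.1]
blue 0 
red 289 [453.4 275.   51. ]
appl 97 [491.1 267.9  80.8]
bluetube 39 [466.7 -34.7 143.8]
side cap 1 [14.1 -0.9 70.7] [14.1 -0.9 70.7]
bowl [555.6 109.5]
blue 268 [547.6 266.4  51.4]
red 276 [452.3 278.5  51.5]
appl 208 [499.2 280.8  80. ]
bluetube 0
```

Cap end is within 1 mm of the bowl's centre, about 36 mm clear of the rim, and slanted 45°. Both pots stand at lid height 52.

```bash
python3 -c "
from rig import ctrl; print(ctrl.sign_off())"
```

```text
the job is handed in; nothing more can be done
None
```

The job is done and handed in: the blue pot and the applicator stand in the caddy in line with the red pot, and the crimson tube is held at 45°, cap low, over the middle of the bowl, about 36 mm above its rim; the clock read about 23 s of the 51 s allowed.

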